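# Stopper and lock the worktop canister

### The job

Close the steel canister that is bolted to the worktop: take the loose stopper and set it upright into the canister's neck, fully home, with its two ears down between the guide lugs on the rim. Then push the lever of the canister's lock collar round, counter-clockwise seen from above, to its stop so that the collar's hooks lie over the ears. Do not disturb the salt shaker, the pepper mill or the ramekin.

Things in the scene. Friction and masses are not known exactly. Their poses are not given: they have to be found in the camera images.
- canister: Fixed squat steel canister, 132 mm across its bolted foot flange; body 112 mm across, 45 mm high; above it a neck 72 mm across, rim 90 mm above the worktop. Origin: centre of its underside; z up. Along its +y and -y the rim carries two seats for the stopper's ears.
- neck_rim (a point): Centre of the neck's mouth, at rim height, 90 mm above the worktop; axes as the canister's. The bore is 58 mm across and 40 mm deep.
- ear_seat (a point): Middle of the canister's +y ear seat, 40 mm from its axis at rim height; the other is on the -y side. Each seat lies between two upright guide lugs, 24 mm apart inside, 7 mm above the rim, 36 to 45 mm from the axis.
- lock_collar (a joint): Captive dark steel collar round the neck, 55 to 67 mm above the worktop, turning about the canister's axis: 0 open, grows counter-clockwise seen from above, 1.047 locked at its stop. It stays where it is left; about 2 N at the tab turns it. At the start 0 to 0.2.
- hook (a point): Top of one of the collar's two hooks, half a turn apart, 45 mm from the canister's axis, 15 mm above the rim. Each is 22 mm wide and reaches inwards to 37 mm from the axis; its underside is 10 mm above the rim. Collar open: 30 deg from the canister's +x and -x axes (counter-clockwise); locked: over the ear seats.
- lever_tab (a point): Centre of the black upright tab on the end of the collar's lever: 22 mm radially x 12 mm, 56 to 90 mm above the worktop; this point is 90 mm from the canister's axis, 73 mm above the worktop. In the canister's frame the lever points 150 deg from +x when open (to the robot and its left), 210 deg when locked (to the robot and its right).
- stopper: Loose stopper, 92 mm high, 0.18 kg, standing upright on its narrow end: white tapered plug 40 mm across at the foot, 54 mm at its top, 32 mm high; steel flange 66 mm across, 6 mm thick; two ears on it along +y and -y, 16 mm wide, to 44 mm from the axis; black paddle grip on top. Origin: centre of its foot; z up. Fits either way round.
- paddle (a point): Point to grip on the stopper's axis, 78 mm above its foot, in the black paddle: 22 mm thick (stopper's x), 46 mm long (its y), 42 to 92 mm above the foot. Hold the flat faces high up: when seated, hooks reach up to 9 mm above the flange (47 mm above the foot).
- flange_under (a point): Point on the stopper's axis at the underside of its flange, 32 mm above its foot; it meets neck_rim when the stopper is home.
- salt_shaker: Glass salt shaker, 45 mm across, 86 mm high, behind and between the work; origin at the centre of its underside, z up.
- pepper_mill: Dark wooden pepper mill, 58 mm across, 170 mm high, to the right; origin at the centre of its underside, z up.
- ramekin: White ramekin, 84 mm across, 42 mm high, to the right in front; origin at the centre of its underside, z up.
Not all that is in view belongs to the job. Leave any yellow look-alike of the stopper alone.

How it is judged:
By the outcome, as a careful person would: the job done as asked, in the order asked, and still so for the second after the job is handed in, with the robot touching nothing.
It also fails if it takes over 58 s, if anything falls off the work surface, if the arm or the gripper's body presses on something with over 40 N, if the wrist force passes 120 N, or if a joint passes its speed limit or range.

### The arm

A 7-joint arm with a two-finger parallel gripper is mounted at the origin on a cart in front of the work surface, level with it; the furniture and walls round the work are solid. World frame = base frame: x ahead of the robot, y to its left, z up, the work surface at z = 0. Lengths are in mm, angles in degrees, forces in N, time in s.
With the tool pointing down it reaches from about 425 to 975 mm from the base axis. Payload 16.7 kg.
Tool frame: the origin (TCP) lies midway between the tips of the shut fingers; the grasp point (between the pads) lies 19 mm behind it; z points along the fingers, x is the direction in which the jaws open and shut, and the axes are right-handed (so a half turn about z gives the same grasp; the last joint's range is limited). The gripper opens to 85 mm and grips with 20 to 120 N. Pads are 22 mm wide; open, the fingers measure 114 mm over their backs; the gripper's body (76 mm by 85 mm) begins 54 mm behind the grasp point. The pads swing forward as they close: fully open they stand 13 mm farther back than shut.
Start: joints at [65.46, 24.414, 4.234, 92.017, -1.954, 63.644, -3.845], TCP at [185.731, -648.907, 231.302] pointing down, gripper open.
Joint ranges: [-163.25, 163.25], [-28.42, 122.38], [-70.27, 78.77], [12.13, 141.07], [-58.53, 238.53], [9.26, 117.41], [-156.51, 156.51]. Speed limits (degrees/s): [108.29, 108.29, 136.94, 136.94, 172.46, 172.46, 172.46].

### API

Orientations are given as [roll, pitch, yaw] about the fixed x, y, z axes, in that order (R = Rz(yaw) Ry(pitch) Rx(roll)).
In Python, from plant import manip, imaging gives the robot as it stands. Calls block until the motion is done:
- manip.goto(position, orientation): joint-space move of the TCP to a pose.
- manip.move_linear(position, frame=None, feed=150): straight line of the TCP; frame=None keeps the orientation; feed is the mean speed in mm/s.
- manip.set_joints(angles): joint-space move.
- manip.move_gripper(opening): finger opening in mm; the grip force is fixed at half the most; returns when the fingers have stopped.
- manip.pause(seconds).
- manip.inverse_kinematics(position, orientation): joint angles nearest the present ones, or None.
- manip.observe(): the state.
- imaging.read_camera(name): name is "side" or "top" or "wrist"; returns (picture, depth): 384x512x3 uint8, red, green, blue; 384x512 float32, mm along the optical axis (not along the pixel's ray), 0 where there is no reading.
- imaging.camera_info(name): a dict with "intrinsics" (3x3 intrinsics, pixels), "cam_to_world" (4x4, takes a point from camera to world coordinates); the wrist camera has in their place "mount" (4x4, takes a point from camera to tool coordinates, whose origin is the TCP and whose axes are the tool frame's). Camera axes: x right, y down, z forward; pixel columns grow to the right and rows downward; lengths in mm; the calibration is good to about 2 mm. The wrist camera is an equidistant fisheye: a pixel r from the principal point sees the ray r / f radians off the axis. A picture is of the moment at which its call begins: read the wrist's pose just before it. camera_info takes no time and is no camera call.
A pose or a line that the arm cannot do raises manip.IKError and nothing moves.
- manip.hand_in(): hands the job in, once; it reports no verdict.
The state is a dict: "t": time; "joint_positions": joint angles; "joint_velocities": joint speeds; "tau": joint torques, N m; "tool_pos": TCP position; "tool_rot": TCP orientation; "contact_force": force on the tool from outside, world axes, zero at the start; "ft_torque": the same for the moment, N m; "finger_gap": finger opening in mm.
Only numpy, scipy, OpenCV 4.12 (cv2) and the standard library are available. Lean on these libraries where they do the work, as an engineer would, in place of code of your own. Each camera call takes 0.05 s, during which the arm holds its last target. There are 200 camera calls.

## Working session

There is one attempt and no reset: what is moved stays moved. The work goes in short steps, each a Python script; the robot and the scene stay as the last script left them, time stands still between calls to the robot, and variables do not carry over. Pictures are saved under pics/ and viewed, about 8 in all and at most 12, crops included, and the job is handed in when it is done.

```bash
mkdir -p pics; ls
cat > h.py <<'E'
import numpy as np, cv2
from plant import manip, imaging
def save(n,rgb): cv2.imwrite('pics/'+n,cv2.cvtColor(rgb,cv2.COLOR_RGB2BGR))
def cloud(cam):
    rgb,d=imaging.read_camera(cam); i=imaging.camera_info(cam); K=np.array(i['intrinsics']);T=np.array(i['cam_to_world'])
    v,u=np.mgrid[:384,:512]
    P=np.stack([(u-K[0,2])/K[0,0]*d,(v-K[1,2])/K[1,1]*d,d],-1)@T[:3,:3].T+T[:3,3]
    P[d==0]=np.nan
    return rgb,P
E
python3 - <<'E'
from h import *
o=manip.observe(); print({k:np.round(o[k],2) for k in ('t','tool_pos','tool_rot','finger_gap','contact_force')})
for c in('top','side'):
    rgb,P=cloud(c); np.savez(c+'.npz',rgb=rgb,P=P); save(c+'.png',cv2.resize(rgb,(800,600)))
    i=imaging.camera_info(c);print(c,np.round(i['cam_to_world'],2).tolist(),np.round(i['intrinsics'],1).tolist())
print(imaging.camera_info('wrist'))
E
```

```text
pics
{'t': np.float64(0.0), 'tool_pos': array([ 185.62, -648.55,  230.59]), 'tool_rot': array([ 1.7999e+02,  7.0000e-02, -7.4030e+01]), 'finger_gap': np.float64(85.51), 'contact_force': array([-0.42, -0.02,  0.42])}
top [[0.01, -1.0, 0.09, 466.25], [-1.0, -0.01, 0.02, -119.85], [-0.02, -0.09, -1.0, 1029.23], [0.0, 0.0, 0.0, 1.0]] [[376.0, 0.0, 259.4], [0.0, 376.0, 203.0], [0.0, 0.0, 1.0]]
side [[-1.0, 0.0, -0.04, 590.46], [0.04, 0.45, -0.89, 1047.46], [0.01, -0.89, -0.45, 686.27], [0.0, 0.0, 0.0, 1.0]] [[462.8, 0.0, 252.6], [0.0, 462.8, 186.6], [0.0, 0.0, 1.0]]
{'intrinsics': array([[297.31863964,   0.        , 250.29534994],
       [  0.        , 297.31863964, 190.71411243],
       [  0.        ,   0.        ,   1.        ]]), 'mount': array([[ 9.99999676e-01,  3.72890527e-04, -7.12884041e-04,
         1.17853033e+00],
       [-1.40259154e-04,  9.53334824e-01,  3.01915044e-01,
        -7.72539680e+01],
       [ 7.92198441e-04, -3.01914846e-01,  9.53334568e-01,
        -1.42023895e+02],
       [ 0.00000000e+00,  0.00000000e+00,  0.00000000e+00,
         1.00000000e+00]])}
```

View pics/top.png

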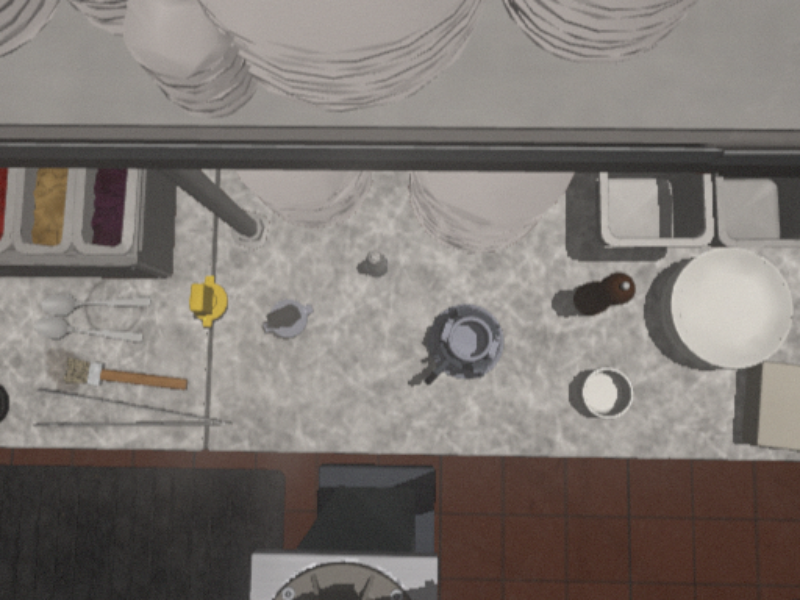

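View pics/side.png

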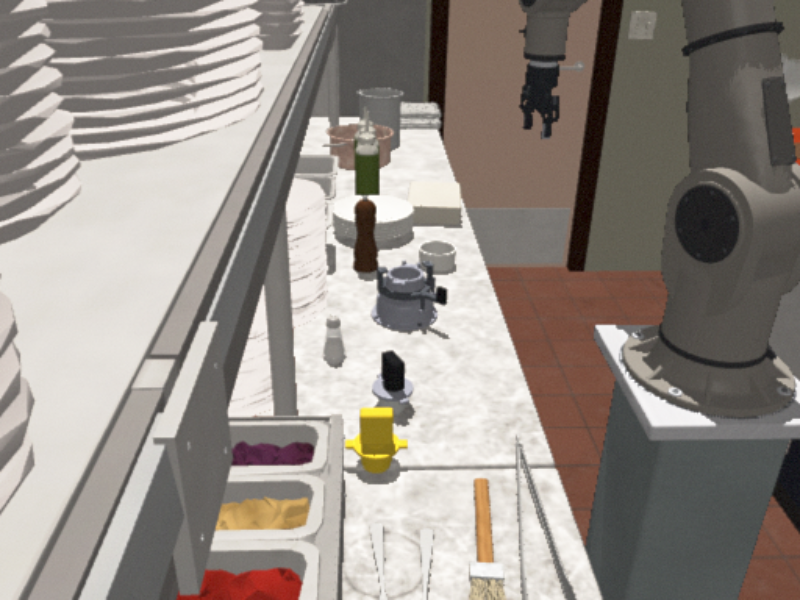

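Stopper candidates in the top picture: the grey flange with black paddle at (287,318), and the yellow look-alike at (210,300). By the description I choose the grey one. The canister is at (467,340), with its lever tab at (433,374). Next I'll check both in a close crop and measure.

Run:
```python
from h import *
D=np.load('top.npz');rgb,P=D['rgb'],D['P']
a=cv2.resize(rgb[180:230,155:215],(480,400),interpolation=cv2.INTER_CUBIC)
b=cv2.resize(rgb[185:250,258:328],(431,400),interpolation=cv2.INTER_CUBIC)[:, :320] if 0 else cv2.resize(rgb[190:250,260:325],(433,400),interpolation=cv2.INTER_CUBIC)
img=np.hstack([cv2.resize(a,(400,333)),cv2.resize(b,(361,333))]);save('crop1.png',img)
S=np.load('side.npz')['P']
A=np.vstack([P.reshape(-1,3)]); B=S.reshape(-1,3)
# approx centers from top
for n,(u,v) in dict(stop=(184,203),can=(299,217),salt=(240,165),mill=(397,185),ram=(388,251),shelf=(250,100),tab=(277,240),yellow=(134,192)).items(): print(n,np.round(P[v,u]))
for n,(u,v) in dict(stop=(184,203),can=(299,217)).items():
    c=P[v,u,:2]
    for nm,C in(('top',A),('side',B)):
        m=np.hypot(*(C[:,:2]-c).T)<110; Q=C[m]
        for lo,hi in ((30,42),(42,50),(50,60),(60,70),(70,80),(80,88),(88,94),(94,102),(102,110)):
            q=Q[(Q[:,2]>lo)&(Q[:,2]<hi)]
            if len(q)>3: (x,y),r=cv2.minEnclosingCircle(q[:,:2].astype(np.float32)); print(n,nm,lo,hi,len(q),np.round(q.mean(0)),'enc',round(x),round(y),round(r))
```

```text
stop [548.  88.  91.]
can [ 519. -205.   48.]
salt [647. -51.  84.]
mill [ 590. -422.  159.]
ram [ 433. -449.    2.]
shelf [657. -95. 517.]
tab [ 458. -147.   88.]
yellow [577. 227.  59.]
stop top 30 42 305 [549.  94.  38.] enc 551 99 44
stop top 42 50 17 [543.  94.  46.] enc 551 100 24
stop top 50 60 14 [547.  88.  55.] enc 549 95 21
stop top 60 70 14 [549.  88.  65.] enc 551 97 22
stop top 70 80 14 [546.  90.  75.] enc 549 96 22
stop top 80 88 24 [549.  95.  86.] enc 551 99 24
stop top 88 94 142 [550.  99.  91.] enc 549 98 23
stop side 30 42 256 [553. 114.  38.] enc 553 104 45
stop side 42 50 38 [555. 113.  46.] enc 552 117 32
stop side 50 60 50 [552. 116.  55.] enc 553 108 21
stop side 60 70 55 [552. 115.  65.] enc 554 108 23
stop side 70 80 54 [552. 115.  75.] enc 552 105 22
stop side 80 88 43 [552. 114.  84.] enc 553 106 22
stop side 88 94 96 [552. 106.  92.] enc 550 105 23
stop side 94 102 8 [556. 103.  95.] enc 557 102 12
can top 30 42 137 [ 506. -190.   38.] enc 512 -203 61
can top 42 50 414 [ 516. -203.   45.] enc 515 -206 55
can top 50 60 17 [ 494. -193.   56.] enc 492 -183 62
can top 60 70 393 [ 508. -196.   66.] enc 503 -190 70
can top 70 80 38 [ 512. -199.   73.] enc 505 -192 59
can top 80 88 79 [ 508. -200.   86.] enc 494 -183 68
can top 88 94 312 [ 510. -200.   90.] enc 493 -188 71
can top 94 102 36 [ 519. -201.   98.] enc 518 -209 51
can top 102 110 113 [ 516. -205.  105.] enc 517 -206 53
can side 30 42 147 [ 520. -162.   37.] enc 513 -197 60
can side 42 50 160 [ 522. -170.   45.] enc 514 -198 59
can side 50 60 48 [ 508. -165.   57.] enc 505 -175 70
can side 60 70 280 [ 508. -176.   66.] enc 504 -180 74
can side 70 80 177 [ 509. -188.   75.] enc 507 -170 72
can side 80 88 120 [ 508. -193.   84.] enc 509 -167 71
can side 88 94 155 [ 512. -196.   91.] enc 503 -179 72
can side 94 102 37 [ 523. -199.   98.] enc 520 -200 53
can side 102 110 50 [ 522. -200.  106.] enc 519 -200 54
```

View pics/crop1.png

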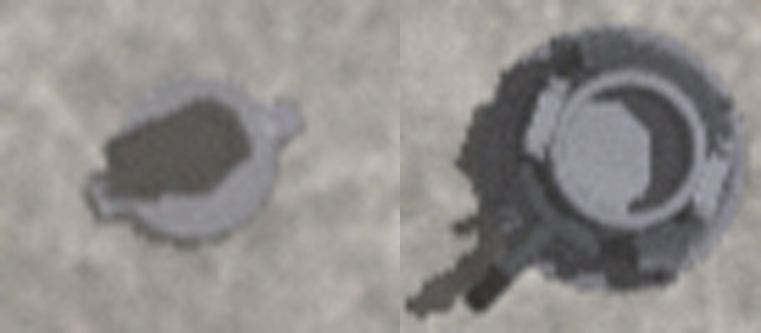

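The crop confirms the choice: grey flange, two ears and a black paddle. The stopper is at about (550,102), yaw about 23°. The canister is at about (516,-203), yaw about -22°, with the collar about 8° open. I'll refine both with the wrist camera on the way over.

```bash
cat >> h.py <<'E'
from scipy.spatial.transform import Rotation as R
def wcloud():
    o=manip.observe(); rgb,d=imaging.read_camera('wrist'); i=imaging.camera_info('wrist'); K=i['intrinsics'];M=np.array(i['mount'])
    v,u=np.mgrid[:384,:512]; x=u-K[0,2];y=v-K[1,2]; r=np.hypot(x,y)+1e-9; t=np.minimum(r/K[0,0],1.5)
    P=np.stack([np.tan(t)*x/r*d,np.tan(t)*y/r*d,d],-1)@M[:3,:3].T+M[:3,3]
    P=P@R.from_euler('xyz',o['tool_rot'],degrees=True).as_matrix().T+o['tool_pos']; P[d==0]=np.nan
    return rgb,P
E
python3 - <<'E'
from h import *
for n,p,yaw in (('can',(516,-203,280),-22),('stop',(550,102,230),23)):
    q=manip.inverse_kinematics(p,[180,0,yaw]); print(np.round(q,1))
    manip.goto(p,[180,0,yaw]); manip.pause(.3); rgb,P=wcloud(); np.savez('w'+n+'.npz',rgb=rgb,P=P); save('w'+n+'.png',rgb)
    o=manip.observe();print(o['t'],np.round(o['tool_pos'],1),np.round(o['tool_rot'],1))
a,b=[np.load(f'w{n}.npz')['rgb'] for n in('can','stop')]
save('w.png',cv2.resize(np.hstack([a,b]),(800,300)))
E
```

```text
[ 32.7  12.  -20.7 103.2   4.6  65.6 -11.5]
2.4583 [ 515.9 -203.2  280. ] [180.   0. -22.]
[ 13.7  17.3 -37.  105.3  11.8  61.3  -4.7]
3.9917 [550.1 101.4 230.1] [180.   -0.   22.9]
```

View pics/w.png

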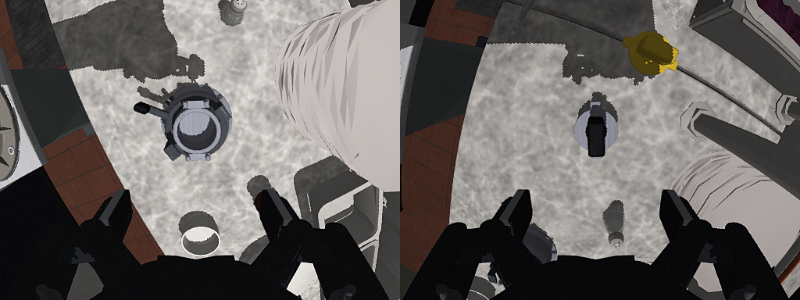

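The left view shows the canister with its mouth at (200,130) and the tab at (142,106). The right view shows the stopper at (597,128). Next, numeric fits.

Run:
```python
from h import *
from scipy.optimize import least_squares
def circ(q):
    f=least_squares(lambda p:np.hypot(q[:,0]-p[0],q[:,1]-p[1])-p[2],[*np.median(q,0)[:2],30],loss='soft_l1'); return f.x
for src in('wcan','top'):
    P=np.load(src+'.npz')['P'].reshape(-1,3); c=np.array([516,-204.])
    print(src)
    for it in range(3):
        r=np.hypot(*(P[:,:2]-c).T); rim=P[(abs(P[:,2]-90)<3)&(r<50)]
        rr=np.hypot(*(rim[:,:2]-c).T)
        ins=rim[rr<35]
        # edges per angular bin: inner radius
        a=np.degrees(np.arctan2(rim[:,1]-c[1],rim[:,0]-c[0]))
        e=np.array([rim[(abs((a-b+180)%360-180)<5)][np.argsort(rr[abs((a-b+180)%360-180)<5])[:2],:2].mean(0) for b in range(-180,180,10) if (abs((a-b+180)%360-180)<5).sum()>4])
        f=circ(e); c=f[:2]
    print('inner rim circle',np.round(f,1),'zmed',np.median(rim[:,2]))
    body=P[(abs(P[:,2]-45)<3)&(r<70)]; fb=circ(body[r[(abs(P[:,2]-45)<3)&(r<70)]>52]) if 0 else None
    r=np.hypot(*(P[:,:2]-c).T)
    for nm,lo,hi,r0,r1 in(('lug',94,99,34,47),('hook',101,109,34,52),('tab',82,93,78,105),('seat',86,93,38.5,46)):
        q=P[(P[:,2]>lo)&(P[:,2]<hi)&(r>r0)&(r<r1)]; a=np.degrees(np.arctan2(q[:,1]-c[1],q[:,0]-c[0]))
        z=np.exp(2j*np.radians(a)).mean() if nm!='tab' else 0
        print(nm,len(q),'axis', round(np.degrees(np.angle(z))/2,1), 'mean',np.round(q.mean(0),1),'hist',[(int(x),int(n)) for x,n in zip(np.arange(-180,180,10),np.histogram(a,np.arange(-180,181,10))[0]) if n])
for src in('wstop','top'):
    P=np.load(src+'.npz')['P'].reshape(-1,3); r=np.hypot(*(P[:,:2]-[551,102]).T)
    q=P[(abs(P[:,2]-92)<3)&(r<40)]; print(src,'paddle top',len(q),cv2.minAreaRect(q[:,:2].astype(np.float32)),q.mean(0))
    q=P[(abs(P[:,2]-38)<3)&(r<50)]; print('flange',len(q),cv2.minEnclosingCircle(q[:,:2].astype(np.float32)),np.median(q[:,2]))
```

```text
wcan
inner rim circle [ 517.5 -205.2   29. ] zmed 89.22874777638414
lug 144 axis 71.3 mean [ 518.1 -201.6   95.9] hist [(-140, 19), (-130, 14), (-100, 13), (-90, 20), (40, 19), (50, 17), (80, 19), (90, 23)]
hook 520 axis 15.7 mean [ 519.2 -204.2  104.3] hist [(-180, 78), (-170, 89), (-160, 79), (-150, 2), (0, 73), (10, 97), (20, 94), (30, 6), (170, 2)]
tab 181 axis 0.0 mean [ 453.5 -142.2   88.2] hist [(130, 181)]
seat 300 axis 69.7 mean [ 518.9 -202.3   89.4] hist [(-140, 10), (-130, 27), (-120, 29), (-110, 35), (-100, 30), (-90, 9), (40, 8), (50, 30), (60, 45), (70, 42), (80, 32), (90, 3)]
top
inner rim circle [ 516.8 -205.5   30.1] zmed 89.77152214534135
lug 25 axis 67.2 mean [ 519.2 -197.4   96.6] hist [(-140, 3), (-130, 3), (-100, 2), (-90, 2), (40, 4), (50, 4), (80, 3), (90, 4)]
hook 102 axis 15.4 mean [ 516.1 -205.7  104.6] hist [(-180, 15), (-170, 19), (-160, 17), (-150, 1), (0, 15), (10, 18), (20, 17)]
tab 42 axis 0.0 mean [ 452.1 -143.5   88.9] hist [(130, 42)]
seat 68 axis 70.3 mean [ 516.5 -207.7   89.9] hist [(-140, 3), (-130, 6), (-120, 8), (-110, 9), (-100, 7), (-90, 3), (40, 2), (50, 6), (60, 8), (70, 8), (80, 6), (90, 2)]
wstop paddle top 900 ((550.5828857421875, 100.76935577392578), (20.56946563720703, 45.10519790649414), 23.484270095825195) [550.63599164 101.1924907   90.95740405]
flange 1573 ((551.8853759765625, 101.00041961669922), 44.056217193603516) 37.28383927940749
top paddle top 131 ((549.8126831054688, 99.28365325927734), (20.928592681884766, 43.16982650756836), 25.449251174926758) [550.62165874  98.84573072  91.19483078]
flange 276 ((550.763671875, 99.22456359863281), 44.14855194091797) 37.645933290919345
```

Both views agree: canister centre about (518,-204.8), ear axis at 70° (yaw -20°), tab at 135.4°. The stopper is at (551,101), yaw 23.5°. Picking it up now.

Run:
```python
from h import *
st=lambda s:(lambda o:print(s,round(o['t'],2),np.round(o['tool_pos'],1),np.round(o['tool_rot'],1),np.round(o['contact_force'],1),round(o['finger_gap'],1)))(manip.observe())
manip.goto([551,101,130],[180,0,23.5]); manip.move_gripper(60)
manip.move_linear([551,101,60],feed=80); st('down')
manip.move_gripper(0); st('grip')
manip.move_linear([551,101,230],feed=120); manip.pause(.2); st('up')
manip.goto([518,-204.8,235],[180,0,-20]); manip.pause(.3); st('over')
rgb,P=wcloud(); np.savez('held.npz',rgb=rgb,P=P); save('held.png',cv2.resize(rgb[60:300,100:420],(800,600)))
```

```text
down 5.88 [551.3 101.1  60.4] [180.   -0.   23.5] [ 0.3 -0.2  0.3] 60.1
grip 6.31 [551.2 101.   60.5] [180.   -0.   23.5] [-1.4 -0.5  5.6] 21.4
up 8.07 [550.9 101.  229.6] [-180.     0.    23.5] [-0.2 -0.4 -1.5] 21.2
over 9.55 [ 518.3 -204.   235. ] [-180.     0.   -19.9] [-1.   0.5 -3.3] 21.2
```

View pics/held.png

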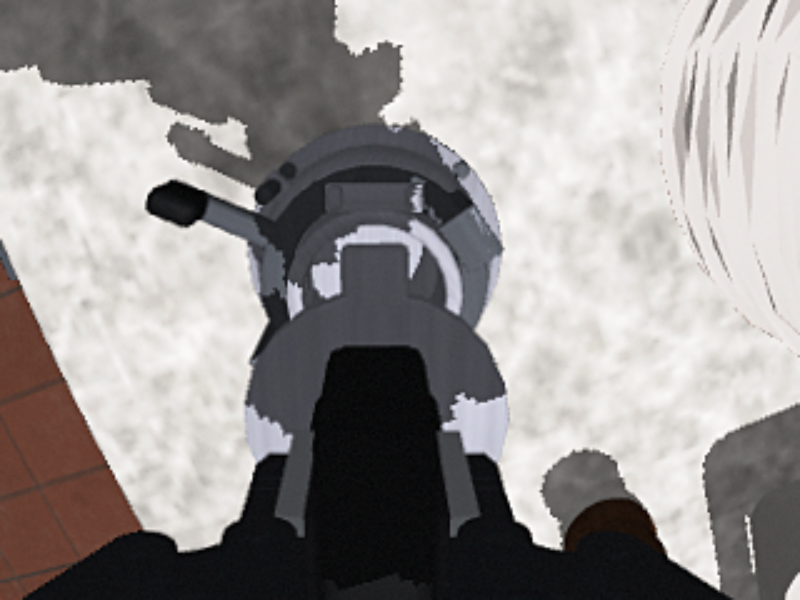

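The stopper is held straight, ear (380,270) toward the camera and paddle between the pads. I'll check the in-hand offset, then lower it while watching the force.

```bash
cat >> h.py <<'E'
def st(s):
    o=manip.observe(); print(s,round(o['t'],2),np.round(o['tool_pos'],1),np.round(o['tool_rot'],1),np.round(o['contact_force'],1),round(o['finger_gap'],1)); return o
E
python3 - <<'E'
from h import *
from scipy.optimize import least_squares
P=np.load('held.npz')['P'].reshape(-1,3); o=manip.observe()
Rm=R.from_euler('xyz',o['tool_rot'],degrees=True).as_matrix(); L=(P-o['tool_pos'])@Rm
m=(L[:,2]>14)&(L[:,2]<30)&(np.hypot(L[:,0],L[:,1])<55); q=L[m]; print(len(q),'flange z (tool), expect 22:',np.round(np.percentile(q[:,2],[5,25,50,75,95]),1))
ear=q[q[:,1]<-36]; print('ear x mean',np.round(ear.mean(0),1),'tip',q[:,1].min(),'xrange',q[:,0].min(),q[:,0].max(), 'slope', np.polyfit(q[:,1],q[:,2],1),np.polyfit(q[:,0],q[:,2],1))
st('now')
b0=o['contact_force'][2]
manip.move_linear([518,-204.8,160],feed=100); 
for z in (140,132,127,124,122,120,119,118,117,116,115):
    manip.move_linear([518,-204.8,z],feed=30); manip.pause(.1); s=st(z)
    if abs(s['contact_force'][2]-b0)>12 or np.hypot(*s['contact_force'][:2])>15: print('stop'); break
E
```

```text
4293 flange z (tool), expect 22: [22.  22.7 23.2 23.6 24.4]
ear x mean [  0.2 -40.2  23.5] tip -44.05061017432405 xrange -31.66700557723395 33.46068235208774 slope [-1.34576249e-02  2.28894546e+01] [1.41358444e-03 2.31203793e+01]
now 9.6 [ 518.2 -204.2  235. ] [-180.     0.   -19.9] [ 0.1 -0.1 -1.9] 21.1
140 11.42 [ 518.1 -204.8  140.2] [180.  -0. -20.] [ 0.2  0.4 -1.9] 21.2
132 11.93 [ 518.  -204.8  132. ] [-180.    0.  -20.] [ 0.4  0.2 -1.8] 21.5
127 12.35 [ 518.  -204.8  127. ] [-180.    0.  -20.] [-0.6  0.5 -2.5] 21.2
124 12.7 [ 518.  -204.8  124. ] [180.   0. -20.] [ 0.3 -0.6 -2.3] 21.4
122 13.05 [ 518.  -204.8  122. ] [-180.    0.  -20.] [-0.5 -0.7 -1.5] 21.3
120 13.4 [ 518.  -204.8  120. ] [-180.    0.  -20.] [-0.5  0.2 -1.8] 21.1
119 13.75 [ 518.  -204.8  119. ] [180.   0. -20.] [-0.2  0.3 -1.9] 20.8
118 14.1 [ 518.1 -204.8  118.5] [180.  -0. -20.] [-4.7  0.4  6.9] 21.3
117 14.45 [ 518.2 -204.8  118.4] [180.  -0. -20.] [-9.5  2.3 24.5] 21.3
stop
```

Contact came at TCP z 118.4, which matches the stopper being fully home. Release and look.

Run:
```python
from h import *
manip.move_linear([518,-204.8,118.5],feed=20)
manip.move_gripper(50); st('open')
manip.move_linear([518,-204.8,175],feed=100)
c=np.array([518,-204.8]); a=np.radians(114)
p=c+90*np.array([np.cos(a),np.sin(a)])
manip.goto([*p,180],[180,0,-66]); manip.move_gripper(0); manip.pause(.2); st('pre')
rgb,P=wcloud(); np.savez('seat.npz',rgb=rgb,P=P)
rgb2,P2=cloud('top'); np.savez('seat_top.npz',rgb=rgb2,P=P2); r3,P3=cloud('side')
save('seat.png',np.hstack([cv2.resize(rgb,(400,300)),cv2.resize(r3[150:225,220:320],(400,300),interpolation=cv2.INTER_CUBIC)]))
for nm,Q in(('w',P),('top',P2),('side',P3)):
    Q=Q.reshape(-1,3); r=np.hypot(*(Q[:,:2]-c).T)
    t=Q[(Q[:,2]>144)&(Q[:,2]<156)&(r<32)]
    if len(t)>5: print(nm,'paddle top',len(t),np.round(t.mean(0),1),cv2.minAreaRect(t[:,:2].astype(np.float32)))
    th=np.degrees(np.arctan2(Q[:,1]-c[1],Q[:,0]-c[0]))
    for ax in(70,-110):
        d=abs((th-ax+180)%360-180); e=Q[(d<6)&(r>36)&(r<43)&(Q[:,2]>80)&(Q[:,2]<120)]
        if len(e): print(nm,'ear',ax,len(e),'z med (expect 96)',round(np.median(e[:,2]),1))
    f=Q[(r>25)&(r<32)&(Q[:,2]>85)&(Q[:,2]<115)]; print('flange z',np.round(np.percentile(f[:,2],[10,50,90]),1)) if len(f) else 0
```

```text
open 15.09 [ 518.  -204.8  118.5] [-180.    0.  -20.] [-0.4  0.3  0. ] 49.8
pre 17.43 [ 481.4 -122.6  180. ] [-180.   -0.  -66.] [ 0.4 -0.5  0.2] 0.0
w paddle top 1711 [ 519.4 -202.2  148.7] ((518.6478881835938, -204.6248016357422), (46.063716888427734, 22.031347274780273), 70.06068420410156)
w ear 70 88 z med (expect 96) 95.4
flange z [94.5 95.4 96.2]
top ear -110 8 z med (expect 96) 96.2
side paddle top 61 [ 520.1 -196.   149.4] ((518.9468383789062, -199.7337646484375), (45.955238342285156, 20.021385192871094), 66.97306060791016)
side ear 70 4 z med (expect 96) 95.9
flange z [ 93.4  97.1 105.2]
```

View pics/seat.png

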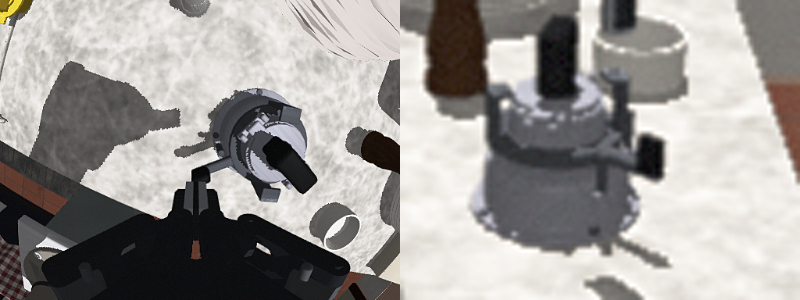

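The stopper is seated upright: flange top at z 95.4 (nominal 96), ears aligned at 70°. The collar hasn't moved. Now the lever.

Run:
```python
from h import *
c=np.array([518,-204.8])
def go(phi,z,feed):
    a=np.radians(phi); p=c+90*np.array([np.cos(a),np.sin(a)]); manip.move_linear([*p,z],[180,0,phi-180],feed=feed)
go(114,66,90); st('down')
last=None
for phi in [118,122,126,130,135,140,145,150,155,160,165,170,173,175,177,178,179,180,181,182,183,184]:
    go(phi,66,40); o=manip.observe(); a=np.radians(phi); f=o['contact_force']
    ft=-(f[:2]@[-np.sin(a),np.cos(a)]); fr=f[:2]@[np.cos(a),np.sin(a)]
    print(phi,round(o['t'],2),'ft %.1f fr %.1f fz %.1f'%(ft,fr,f[2]))
    if ft>14 or abs(fr)>15: print('stop'); break
manip.pause(.2); st('end')
```

```text
down 18.99 [ 481.7 -122.7   66.5] [-180.   -0.  -66.] [-0.2  0.1 -0.4] -0.2
118 19.3 ft 0.7 fr 1.1 fz -0.1
122 19.61 ft -0.1 fr -0.2 fz 0.2
126 19.92 ft 0.3 fr -0.6 fz 0.1
130 20.23 ft 0.6 fr -0.1 fz -0.2
135 20.57 ft -0.6 fr -0.5 fz -0.0
140 20.93 ft 0.4 fr 0.2 fz -0.1
145 21.27 ft 0.4 fr 0.3 fz 0.4
150 21.62 ft -1.0 fr 0.3 fz 0.4
155 21.98 ft 0.3 fr 0.5 fz 0.4
160 22.32 ft 1.3 fr 0.7 fz -0.0
165 22.68 ft 0.3 fr 0.1 fz 0.4
170 23.02 ft 0.1 fr -0.3 fz 0.7
173 23.29 ft -0.6 fr -0.5 fz -0.2
175 23.54 ft -0.4 fr -0.6 fz -0.2
177 23.79 ft 0.9 fr -0.7 fz -0.0
178 24.04 ft 0.7 fr -0.7 fz 0.1
179 24.29 ft 5.4 fr 1.4 fz 1.9
180 24.54 ft 14.3 fr 1.5 fz 5.9
stop
end 24.74 [ 427.8 -202.8   65.9] [-1.799e+02  0.000e+00  1.000e-01] [-2.  14.   5.6] 0.3
```

The stop was felt at 179–180° tool angle, as predicted for the locked position. Back off, rise and check.

Run:
```python
from h import *
c=np.array([518,-204.8])
def go(phi,z,feed):
    a=np.radians(phi); p=c+90*np.array([np.cos(a),np.sin(a)]); manip.move_linear([*p,z],[180,0,phi-180],feed=feed)
go(172,66,60); go(172,200,120); manip.goto([470,-60,280],[180,0,-20]); manip.pause(.3)
manip.goto([518,-120,330],[180,0,-20]); manip.pause(.3); st('clear')
rgb,P=wcloud(); r3,P3=cloud('side'); rt,Pt=cloud('top'); save('fin.png',np.hstack([cv2.resize(rgb[40:232,140:396],(400,300)),cv2.resize(r3[150:225,220:320],(400,300),interpolation=cv2.INTER_CUBIC)]))
for nm,Q in(('w',P),('top',Pt),('side',P3)):
    Q=Q.reshape(-1,3); r=np.hypot(*(Q[:,:2]-c).T); th=np.degrees(np.arctan2(Q[:,1]-c[1],Q[:,0]-c[0]))
    for k,lo,hi,r0,r1 in(('hook',101,109,36,52),('tab',80,93,80,102)):
        m=(Q[:,2]>lo)&(Q[:,2]<hi)&(r>r0)&(r<r1); 
        if m.sum()>3:
            if k=='tab': print(nm,k,m.sum(),np.round(Q[m].mean(0),1), round(np.degrees(np.angle(np.exp(1j*np.radians(th[m])).mean()))%360,1),'expect 190')
            else:
              for s in(70,-110):
                d=(th-s+180)%360-180; mm=m&(abs(d)<60); print(nm,k,s,mm.sum(),'offset deg',np.round(np.median(d[mm]),1) if mm.sum() else '')
    t=Q[(Q[:,2]>144)&(Q[:,2]<156)&(r<32)]
    if len(t)>5: print(nm,'paddle',cv2.minAreaRect(t[:,:2].astype(np.float32)),np.median(t[:,2]))
    for n,p,h in(('salt',(647,-51),86),('mill',(590,-422),170),('ram',(433,-449),42)):
        for P0 in ([np.load(nm+'.npz')['P'].reshape(-1,3)] if nm!='w' else []):
            f=lambda X:np.round(X[(np.hypot(*(X[:,:2]-p).T)<70)&(X[:,2]>h*.5)&(X[:,2]<h+8)].mean(0),1)
            print(nm,n,f(P0),f(Q))
```

```text
clear 28.11 [ 517.6 -119.5  329.8] [180.   0. -20.] [-0.2 -0.4  0.1] -0.0
w hook 70 184 offset deg 1.3
w hook -110 0 offset deg 
w tab 116 [ 429.8 -219.    87.1] 189.1 expect 190
w paddle ((518.9891967773438, -204.3185577392578), (45.87487030029297, 21.728700637817383), 70.68301391601562) 148.9349436877871
top salt [645.2 -49.3  71.8] [nan nan nan]
top mill [ 590.8 -418.4  145.6] [ 590.4 -418.   145.3]
top ram [ 432.5 -442.    36.3] [ 432.4 -441.6   36.3]
side hook 70 13 offset deg -0.3
side hook -110 9 offset deg -10.7
side tab 29 [ 429.8 -216.3   86.3] 187.4 expect 190
side paddle ((519.7232666015625, -200.77882385253906), (43.240638732910156, 20.613256454467773), 72.59452056884766) 150.34301944542267
side salt [649.9 -37.9  65.1] [650.  -37.8  64.3]
side mill [ 595.5 -408.   127.9] [ 595.  -407.4  128.2]
side ram [ 434.  -434.4   33.5] [ 434.8 -433.1   33.4]<stdin>:21: RuntimeWarning: Mean of empty slice.
  ret = um.true_divide(
```

View pics/fin.png

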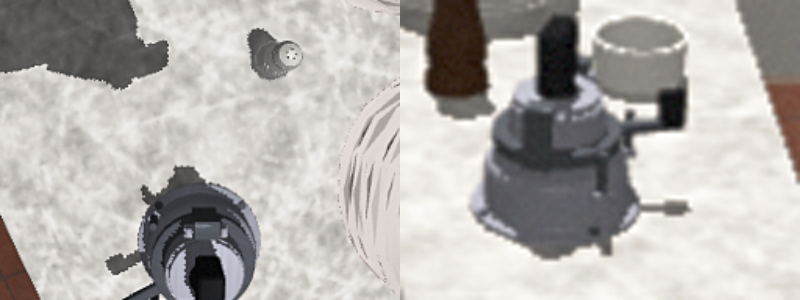

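The hook lies over the ear, the tab is at 189° ±1, and the other objects are unmoved. Handing in.

```bash
python3 -c "
from h import *
manip.hand_in(); st('done')"
```

```text
the job is handed in; nothing more can be done
the job is handed in; nothing more can be done
```

The canister is closed: I set the stopper in the neck, then pushed the lever counter-clockwise to its stop. I handed the job in at about 28 s, with the gripper clear of everything.

**Stopper:** After release the flange top measured 95.4 mm (96 expected). The paddle was upright and aligned with the ear seats to within 1°.

**Lock collar:** I felt the stop at about 14 N, at the angle predicted for locked. Afterwards the wrist camera put the tab at 189.1° (190° expected). It put the visible +y hook 1.3° from the ear.

**Other objects:** The mill and the ramekin were within about 1.3 mm of where they started in both cameras. The salt shaker was unchanged in the side view.

**Checks that failed or disagreed:**
- The side camera read the tab at 187.4° and the far hook 10.7° off. It had only 9 points on that hook, which was partly hidden, so I trusted the wrist camera and the stop I felt.
- The wrist camera got no reading of the far hook.
- The final top view returned no points on the salt shaker, probably because the arm was in the way. The wrist picture showed it standing.

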